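# Clip in the tube level and level the shelf on its foot

### The arm

A 6-joint arm with a two-finger parallel gripper is mounted at the origin on a cart in front of the work surface, level with it; the furniture and walls round the work are solid. World frame = base frame: x ahead of the robot, y to its left, z up, the work surface at z = 0. Lengths are in mm, angles in rad, forces in N, time in s.
With the tool pointing down it reaches from about 375 to 925 mm from the base axis. Payload 5.7 kg.
Tool frame: the origin (TCP) lies midway between the tips of the shut fingers; the grasp point (between the pads) lies 19 mm behind it; z points along the fingers, y is the direction in which the jaws open and shut (so a half turn about z gives the same grasp; the last joint's range is limited). The gripper opens to 85 mm and grips with 20 to 120 N. Pads are 22 mm wide; open, the fingers measure 114 mm over their backs; the gripper's body (76 mm by 85 mm) begins 54 mm behind the grasp point. The pads swing forward as they close: fully open they stand 13 mm farther back than shut.
Start: joints at [1.094, 0.359, 1.51, -0, 1.272, -0.115], TCP at [212.366, 561.127, 231.267] pointing down, gripper open.
Joint ranges: [-2.97, 2.97], [-1.01, 2.36], [0.21, 2.38], [-0.96, 4.11], [0.2, 2.71], [-2.98, 2.98]. Speed limits (rad/s): [2.39, 2.39, 3.14, 3.14, 3.14, 3.14].

### API

Orientations are given as a rotation vector (axis times angle).
In Python, from cell import r, capture, camera_params gives the robot as it stands. Calls block until the motion is done:
- r.move_ptp(position, orientation): joint-space move of the TCP to a pose.
- r.servo_line(position, ori=None, v=150, contact_N=None): straight line of the TCP; ori=None keeps the orientation; v is the mean speed in mm/s. With contact_N (N) it stops when the force on the tool has changed by that much, and returns True; else False.
- r.move_j(angles): joint-space move.
- r.gripper_open() and r.gripper_close(): open the fingers fully, or close them until they stop; the grip force is fixed at half the most.
- r.hold(seconds).
- r.inverse_kinematics(position, orientation): joint angles nearest the present ones, or None.
- r.state(): the state.
- capture(name): name is "scene" or "top" or "wrist"; returns (picture, depth): 480x640x3 uint8, blue, green, red; 480x640 float32, mm along the optical axis (not along the pixel's ray), 0 where there is no reading.
- camera_params(name): a dict with "camera_matrix" (3x3 intrinsics, pixels), "origin" and "orientation" of the camera in the world; the wrist camera has in their place "hand_eye" (4x4, takes a point from camera to tool coordinates, whose origin is the TCP and whose axes are the flange's). Camera axes: x right, y up, looking along -z (the intrinsics and any distortion apply to the point x, -y, -z); pixel columns grow to the right and rows downward; lengths in mm; the calibration is good to about 2 mm. The wrist camera is an equidistant fisheye: a pixel r from the principal point sees the ray r / f radians off the axis. A picture is of the moment at which its call begins: read the wrist's pose just before it. camera_params takes no time and is no camera call.
A pose or a line that the arm cannot do raises r.PlanningError and nothing moves.
- r.sign_off(): hands the job in, once; it reports no verdict.
The state is a dict: "t": time; "joints": joint angles; "qvel": joint speeds; "tau": joint torques, N m; "ee_pos": TCP position; "tcp_rot": TCP orientation; "wrist_force": force on the tool from outside, world axes, zero at the start; "torque": the same for the moment, N m; "gripper_width": finger opening in mm.
Only numpy, scipy, OpenCV 4.12 (cv2) and the standard library are available. Lean on these libraries where they do the work, as an engineer would, in place of code of your own. Each camera call takes 0.05 s, during which the arm holds its last target.

### The job

Level the small hinged shelf on the bench: pick up the tube level, push it down past the sprung jaw until it sits fully home in the two fork clips on the shelf, roughly centred, and let go of it. Then take the knob of the levelling foot, press it down against its spring so that the foot stands on its disc, and turn it until the bubble is centred between the two rings of the tube. Finish while still holding the knob pressed down, with the bubble centred, so that the shelf could be bolted; do not let go at the end.

Things in the scene. Friction and masses are not known exactly. Their poses are not given: they have to be found in the camera images.
- level_rod: tube level: loose aluminium tube, 18 mm diameter, 150 mm long, 0.13 kg; square black end caps (18.5 mm, last 11 mm of each end); window over the middle 52 mm with a white bubble in greenish liquid, thin black rings 11.5 mm either side of the middle. Origin on its axis at mid length, y along the tube; either end may point either way. Grip it across the middle: fingers fit between the clips
- bubble (a joint): place of the bubble (16 mm long) along the tube, m; 0 = centred, positive toward the tube's +y end, stops at +-0.018. It runs to the higher end, about 0.5 m per rad of slope, and settles in about 0.5 s
- shelf_base: fixed dark steel base plate of the levelling shelf, 110 x 300 x 8 mm, level on the bench; origin at the centre of its underside, y along the shelf: hinge posts at y = +125 mm, clips centred at y = +25 mm, knob and foot at y = -110 mm
- shelf: hinged aluminium shelf board, 84 x 258 x 12 mm, carrying clips, jaw, foot and knob. Origin on the hinge axis (mid thickness, 49 mm above the bench); y points from knob to hinge, z is the board's normal. A hinge spring holds the knob end up, 3.7 degrees above level, at a stop; 3 to 4 N down at the knob sinks it until the foot meets the disc below
- clip_seat (a point): where the tube's mid point sits when home, 22 mm above the board; tube along this y. Two 14 mm wide fork clips 45 mm either side along y: seat below, fixed prong on the -x side (inner face 10 mm from the axis, flared top 24 mm above it), jaw on the +x side. The tube goes in from above along -z with up to 15 N, while the shelf gives way until its foot stands on the disc
- jaw (a joint): angle of the sprung jaw, rad, 0 = closed: one bar on the +x side of the clips, hinged along the tube, with a nose over each clip that the passing tube pushes outward (about 0.15 rad) and that snaps back over it
- knob_top (a point): top centre of the knob's grip bar. The knob is a black disc, 58 mm across, with an upright bar 50 x 14 mm on it (the bar stands 26 mm above the disc's face); the bar lies along this frame's x. The bar top is 55 mm above the board's top when not pressed
- knob (a joint): turn of the knob, rad, positive = anticlockwise from above, stops at +-1.7; stays where left. Clockwise drives the foot out (knob end of the pressed shelf rises), anticlockwise lowers it: 6 mm per rad, 235 mm from the hinge, so 0.0255 rad of slope or 13 mm of bubble per rad. At the start it is 0.4 to 1.3 rad from right, either way, depending on the disc under the foot
- knob_press (a joint): how far the knob is pushed down on its own spring, m: 0 = up, 0.008 = bottom. It starts to move at 5 N, when the foot already stands on its disc, and takes 9 N at the bottom
- disc_thick: fixed steel packing disc, 40 mm diameter, 18 mm thick, on the base plate. One disc lies under the foot, the other is a spare on the plate 55 mm nearer the middle. Origin at the centre of its underside
- disc_thin: the other fixed steel packing disc, 40 mm diameter, 8 mm thick; origin at the centre of its underside

How it is judged:
By the outcome, as a careful person would: the job done as asked, in the order asked, and still so for the second after the job is handed in, while the arm keeps its last pose, push and grip.
It also fails if it takes over 69 s, if anything falls off the work surface, if the arm or the gripper's body presses on something with over 40 N, if the wrist force passes 120 N, or if a joint passes its speed limit or range.

## Working session

There is one attempt and no reset: what is moved stays moved. The work goes in short steps, each a Python script; the robot and the scene stay as the last script left them, time stands still between calls to the robot, and variables do not carry over. Pictures are saved under pics/ and viewed, and the job is handed in when it is done.

```bash
ls; mkdir -p pics; python3 - <<'E'
from cell import r,capture,camera_params
import cv2,numpy as np
for n in ["scene","top","wrist"]:
    p,d=capture(n); cv2.imwrite(f"pics/a_{n}.png",p); np.save(f"pics/a_{n}.npy",d)
    print(n,camera_params(n))
print(r.state())
E
```

```text
pics
scene {'camera_matrix': array([[591.73596678,   0.        , 322.36345299],
       [  0.        , 591.73596678, 234.12933943],
       [  0.        ,   0.        ,   1.        ]]), 'origin': array([-251.17521553, -561.12131112,  668.82358542]), 'orientation': array([ 0.90204023, -0.55288561, -1.03682491])}
top {'camera_matrix': array([[460.66450073,   0.        , 320.70940413],
       [  0.        , 460.66450073, 236.78470595],
       [  0.        ,   0.        ,   1.        ]]), 'origin': array([ 426.10674404, -180.42787637, 1023.16213137]), 'orientation': array([ 0.09806848, -0.09310998, -1.58519351])}
wrist {'camera_matrix': array([[371.64829954,   0.        , 317.82267057],
       [  0.        , 371.64829954, 244.65264066],
       [  0.        ,   0.        ,   1.        ]]), 'hand_eye': array([[ 1.66600073e-04,  9.50920627e-01,  3.09434862e-01,
         7.92740398e+01],
       [ 9.99999309e-01,  2.01789189e-04, -1.15851672e-03,
        -6.27897071e-01],
       [-1.16409805e-03,  3.09434841e-01, -9.50919936e-01,
        -1.42310676e+02],
       [ 0.00000000e+00,  0.00000000e+00,  0.00000000e+00,
         1.00000000e+00]])}
{'t': 0.15, 'joints': array([ 1.09391004e+00,  3.59351378e-01,  1.51120916e+00,  1.15692227e-05,
        1.27252506e+00, -1.15082709e-01]), 'qvel': array([ 0.00157773, -0.00342988, -0.00327255, -0.00043103,  0.00044716,
       -0.00042307]), 'tau': array([ 1.62207660e-03, -5.28025031e+01, -2.78932571e+01, -2.07582430e-04,
        8.31376354e-03,  5.84948793e-05]), 'ee_pos': array([212.11763638, 560.66885409, 230.63002076]), 'tcp_rot': array([-5.65149922e-01, -3.08988715e+00,  2.23774350e-03]), 'wrist_force': array([ 0.09384047, -0.18605641,  0.5516741 ]), 'torque': array([-0.00527851,  0.03044146,  0.02928817]), 'gripper_width': 85.52122433984498}
```

View pics/a_scene.png

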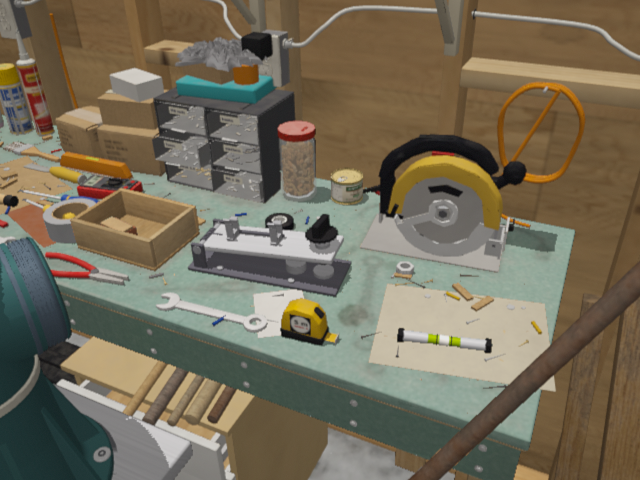

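View pics/a_top.png

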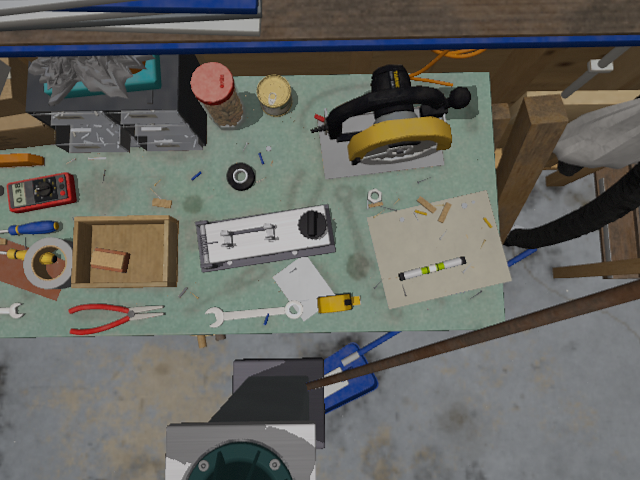

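View pics/a_wrist.png

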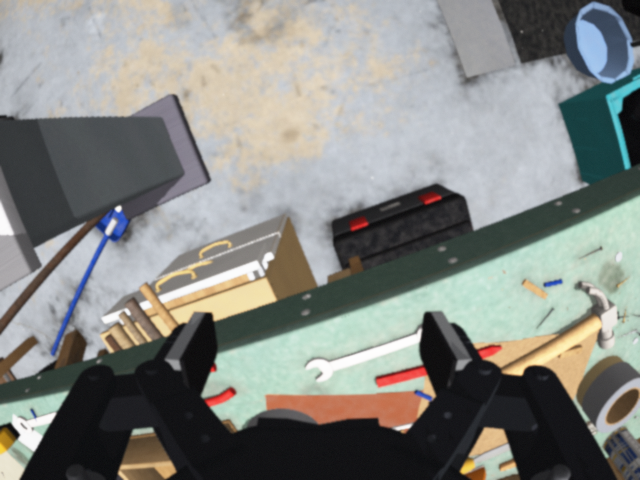

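The scene and top pictures show the tube at about (432,268) in top, the shelf with its knob at (313,225), and a brown pole crossing the lower right. I'll get positions, including the pole, because it may be an obstacle.

```bash
cat > h.py <<'E'
import numpy as np,cv2
from scipy.spatial.transform import Rotation as R
from cell import r,capture,camera_params
F=np.diag([1,-1,-1.])
def cam(n,state=None):
    c=camera_params(n);K=c['camera_matrix']
    if n!='wrist': return K,R.from_rotvec(c['orientation']).as_matrix(),c['origin']
    H=c['hand_eye'];Rt=R.from_rotvec(state['tcp_rot']).as_matrix()
    return K,Rt@H[:3,:3],Rt@H[:3,3]+state['ee_pos']
def rays(n,uv,state=None):
    K,Rc,o=cam(n,state);uv=np.atleast_2d(uv).astype(float)
    x=(uv[:,0]-K[0,2])/K[0,0];y=(uv[:,1]-K[1,2])/K[1,1]
    if n=='wrist':
        t=np.hypot(x,y);s=np.where(t>1e-9,np.tan(t)/np.maximum(t,1e-9),1);x=x*s;y=y*s
    d=np.stack([x,-y,-np.ones_like(x)],1)@Rc.T
    return o,d      # d has unit depth along axis
def at_z(n,uv,z,state=None):
    o,d=rays(n,uv,state);return o+d*((z-o[2])/d[:,2])[:,None]
def at_depth(n,uv,D,state=None):
    o,d=rays(n,uv,state);uv=np.atleast_2d(uv).astype(int)
    return o+d*D[uv[:,1],uv[:,0]][:,None]
E
python3 - <<'E'
from h import *
np.set_printoptions(precision=1,suppress=True)
D=np.load('pics/a_top.npy');p=cv2.imread('pics/a_top.png')
for q in [(320,382),(400,358),(500,327),(620,293),(432,268),(404,274),(462,261),(313,225),(248,232),(205,240),(330,240),(270,200),(340,300),(400,150)]:
    print(q,at_depth('top',q,D)[0],p[q[1],q[0]])
D2=np.load('pics/a_scene.npy')
for q in [(440,465),(500,405),(600,308)]: print(q,at_depth('scene',q,D2)[0])
a=p[180:300,180:480];cv2.imwrite('pics/a_crop.png',cv2.resize(a,None,fx=2.6,fy=2.6,interpolation=cv2.INTER_CUBIC))
E
```

```text
(320, 382) [ 131.2 -166.7 -563.1] [32 42 58]
(400, 358) [ 256.6 -377.  -194. ] [42 51 65]
(500, 327) [ 352.4 -535.9   80.2] [40 49 60]
(620, 293) [ 418.4 -653.7  282.5] [38 51 72]
(432, 268) [ 476.4 -420.2   14.9] [195 191 190]
(404, 274) [ 464.2 -358.    18.4] [166 166 167]
(462, 261) [ 490.3 -484.7   20.7] [63 61 62]
(313, 225) [ 559.4 -163.7  124.6] [36 36 37]
(248, 232) [556.1 -25.5  62.7] [74 70 72]
(205, 240) [541.7  67.1  53.9] [120 118 120]
(330, 240) [ 542.7 -198.8    6.5] [58 55 57]
(270, 200) [636.8 -64.9  -0.6] [123 138 118]
(340, 300) [ 411.2 -216.    63.1] [ 42 144 178]
(400, 150) [ 714.1 -343.7  107.8] [76 74 76]
(440, 465) [ 292.  -474.2  -52.8]
(500, 405) [ 329.  -534.1   59.3]
(600, 308) [ 384.5 -619.5  210.2]
```

View pics/a_crop.png

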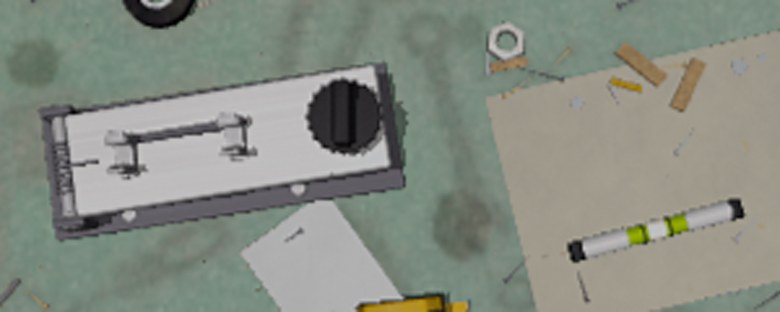

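```bash
python3 - <<'E'
from h import *
np.set_printoptions(precision=1,suppress=True)
D=np.load('pics/a_top.npy');p=cv2.imread('pics/a_top.png')
vv,uu=np.mgrid[0:480,0:640];uv=np.stack([uu.ravel(),vv.ravel()],1)
P=at_depth('top',uv,D).reshape(480,640,3)
hsv=cv2.cvtColor(p,cv2.COLOR_BGR2HSV)
# tube: height mask
reg=np.zeros((480,640),bool);reg[245:295,385:480]=1
m=reg&(P[...,2]>8)
cnt=max(cv2.findContours(m.astype(np.uint8),0,1)[0],key=cv2.contourArea)
print(len(cnt),cv2.minAreaRect(cnt))
c=cv2.boxPoints(cv2.minAreaRect(cnt));print(at_z('top',c,10))
# green
g=reg&(hsv[...,0]>25)&(hsv[...,0]<50)&(hsv[...,1]>130)
_,_,st,ce=cv2.connectedComponentsWithStats(g.astype(np.uint8));print(st[1:],ce[1:],at_z('top',ce,12))
# knob: bar top
reg[:]=0;reg[200:250,285:345]=1
z=P[...,2];print('zmax knob',np.percentile(z[reg],[90,95,98,99.5]))
k=reg&(z>np.percentile(z[reg],99.5)-8)
cnt=max(cv2.findContours(k.astype(np.uint8),0,1)[0],key=cv2.contourArea)
print(cv2.minAreaRect(cnt));b=cv2.boxPoints(cv2.minAreaRect(cnt));print(at_z('top',b,122)); print(P[k].mean(0))
k=reg&(z>85);cnt=max(cv2.findContours(k.astype(np.uint8),0,1)[0],key=cv2.contourArea)
print('disc',cv2.minEnclosingCircle(cnt),)
# base plate
s=(z>3)&(z<200);s[:195]=0;s[280:]=0;s[:,:190]=0;s[:,345:]=0
cnt=max(cv2.findContours(s.astype(np.uint8),0,1)[0],key=cv2.contourArea)
rc=cv2.minAreaRect(cnt);print(rc);print(at_z('top',cv2.boxPoints(rc),8))
# board plane
bm=s&(z>40)&(z<75)&(hsv[...,1]<40)&(hsv[...,2]>150)
Q=P[bm];A=np.c_[Q[:,:2],np.ones(len(Q))];co=np.linalg.lstsq(A,Q[:,2],rcond=None)[0];print('plane',np.round(co,4),len(Q))
rc=cv2.minAreaRect(max(cv2.findContours(bm.astype(np.uint8),0,1)[0],key=cv2.contourArea));print(rc,at_z('top',cv2.boxPoints(rc),62))
# clips
cl=s&((z-(P[...,:2]@co[:2]+co[2]))>12);n,_,st,ce=cv2.connectedComponentsWithStats(cl.astype(np.uint8));print(st,at_depth('top',ce,D))
E
```

```text
145 ((431.8008728027344, 267.7531433105469), (8.309619903564453, 69.0535888671875), 75.0685806274414)
[[ 467.8 -345.1   10. ]
 [ 504.4 -493.3   10. ]
 [ 486.7 -497.1   10. ]
 [ 450.2 -349.1   10. ]]
[[436 262   8   9  49]
 [421 267   9   7  50]] [[439.7 266. ]
 [425.2 270. ]] [[ 543.6 -175.4   12. ]
 [ 480.7 -437.9   12. ]
 [ 472.4 -405.8   12. ]]
zmax knob [100.5 123.  125.5 133.5]
((310.58465576171875, 213.6769561767578), (8.6824312210083, 5.953666687011719), 82.87498474121094)
[[ 590.6 -152.3  122. ]
 [ 591.9 -164.1  122. ]
 [ 574.6 -166.   122. ]
 [ 573.3 -154.2  122. ]]
[ 532.7 -164.9  343.4]
disc ((312.0054931640625, 223.9835205078125), 15.016580581665039)
((264.6358947753906, 236.66329956054688), (52.73918914794922, 137.72540283203125), 82.23483276367188)
[[ 592.9  106.6    8. ]
 [ 630.  -198.8    8. ]
 [ 512.3 -212.4    8. ]
 [ 476.2   88.9    8. ]]
plane [ 0.  -0.1 54.4] 3491
((266.3564758300781, 233.6029815673828), (38.9051628112793, 121.29720306396484), 80.90972137451172) [[ 574.8   68.9   62. ]
 [ 611.6 -184.7   62. ]
 [ 529.5 -196.2   62. ]
 [ 493.4   54.8   62. ]]
[[     0      0    640    480 306311]
 [   297    210     30     30    656]
 [   263    223     12     17    120]
 [   260    228      1      1      1]
 [   220    230     12     17    112]] [[ 536.9 -175.9   68.3]
 [ 561.3 -161.2  124.9]
 [ 555.   -70.9   80. ]
 [ 562.3  -52.5   75.3]
 [ 543.4   20.    71.6]]
```

```bash
python3 - <<'E'
from h import *
np.set_printoptions(precision=2,suppress=True)
# wrist view over shelf: camera is ~79mm in tool x from TCP
s=R.from_rotvec(r.state()['tcp_rot']).as_matrix();print(s)
p=cv2.imread('pics/a_scene.png')
cv2.imwrite('pics/a_crop2.png',cv2.resize(p[205:305,180:365],None,fx=4.2,fy=4.2,interpolation=cv2.INTER_CUBIC))
# tool z down; choose yaw so jaw(y) along shelf x
ys=np.array([-36.5,278,0]);ys/=np.linalg.norm(ys);xs=np.array([ys[1],-ys[0],0])
for sg in (1,-1):
  M=np.c_[np.cross(sg*xs,[0,0,-1.]),sg*xs,[0,0,-1.]]
  rv=R.from_matrix(M).as_rotvec();print(sg,M[:,0],rv,r.inverse_kinematics([555,-60,260],rv))
ys=np.array([-36.6,148,0]);ys/=np.linalg.norm(ys);xs=np.array([ys[1],-ys[0],0])
for sg in (1,-1):
  M=np.c_[np.cross(sg*xs,[0,0,-1.]),sg*xs,[0,0,-1.]]
  rv=R.from_matrix(M).as_rotvec();print(sg,M[:,0],rv,r.inverse_kinematics([476.7,-422,100],rv),r.inverse_kinematics([476.7,-422,3],rv))
E
```

```text
[[-0.94  0.35 -0.  ]
 [ 0.35  0.94 -0.  ]
 [ 0.   -0.   -1.  ]]
1 [-0.13  0.99  0.  ] [2.07 2.36 0.  ] [-0.23  0.27  1.56 -0.    1.3  -0.36]
-1 [ 0.13 -0.99  0.  ] [ 2.36 -2.07  0.  ] [-0.23  0.27  1.56 -0.    1.3   2.78]
1 [-0.24  0.97  0.  ] [1.94 2.47 0.  ] [-0.83  0.54  1.56 -0.    1.04 -1.08] [-0.83  0.67  1.62 -0.    0.85 -1.08]
-1 [ 0.24 -0.97  0.  ] [ 2.47 -1.94  0.  ] [-0.83  0.54  1.56 -0.    1.04  2.07] [-0.83  0.67  1.62 -0.    0.85  2.07]
```

View pics/a_crop2.png

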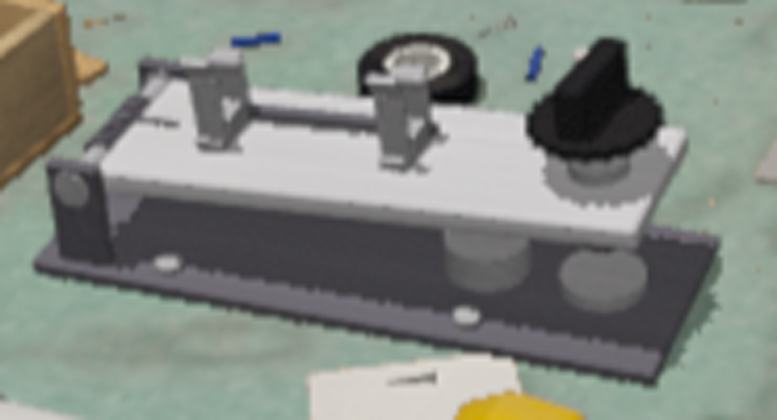

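```bash
python3 - <<'E'
from h import *
np.set_printoptions(precision=2,suppress=True)
r.move_ptp([556,-75,230],[2.07,2.36,0])
s=r.state();print(s['t'],s['ee_pos'],s['tcp_rot'])
p,d=capture('wrist');cv2.imwrite('pics/b_wrist.png',p);np.save('pics/b_wrist.npy',d);np.save('pics/b_pose.npy',np.r_[s['ee_pos'],s['tcp_rot']])
print(r.state()['t'])
E
```

```text
2.7083 [556.12 -74.16 230.03] [2.07 2.36 0.  ]
2.7583
```

View pics/b_wrist.png

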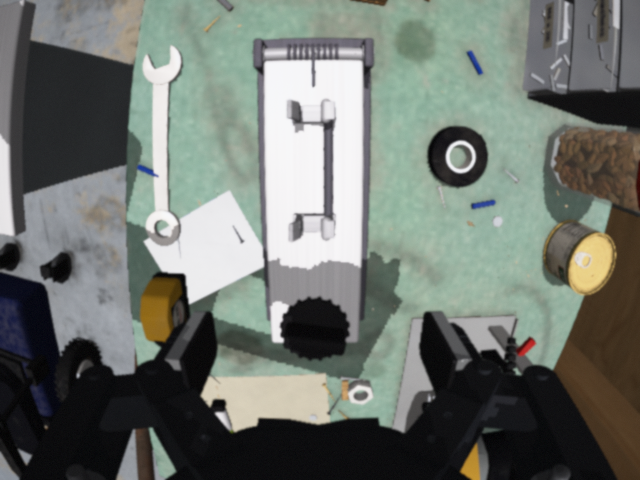

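```bash
python3 - <<'E'
import cv2
p=cv2.imread('pics/b_wrist.png')
cv2.imwrite('pics/b_c.png',cv2.resize(p[30:365,240:390],None,fx=3.5,fy=1.75*1,interpolation=cv2.INTER_CUBIC)) if 0 else None
cv2.imwrite('pics/b_c1.png',cv2.resize(p[85:255,250:380],None,fx=3.5,fy=3.5,interpolation=cv2.INTER_CUBIC))
cv2.imwrite('pics/b_c2.png',cv2.resize(p[270:370,250:380],None,fx=5,fy=5,interpolation=cv2.INTER_CUBIC))
E
```

```text
(no output)
```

View pics/b_c1.png

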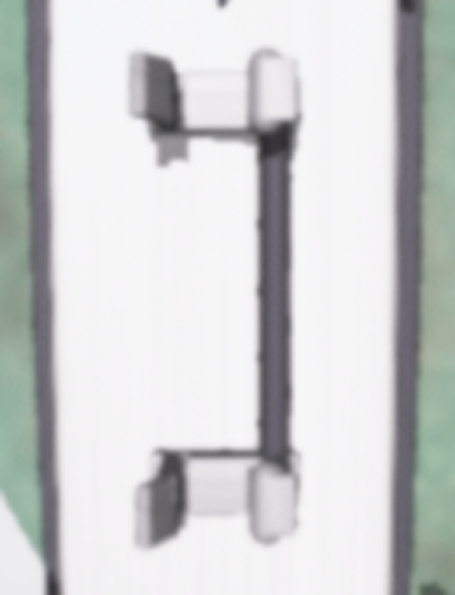

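View pics/b_c2.png

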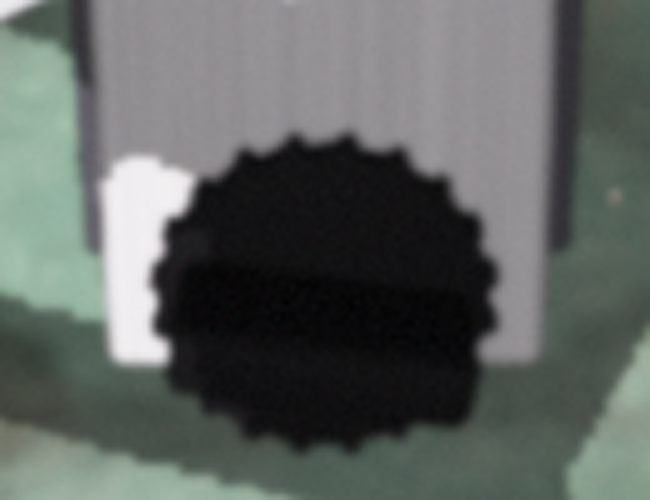

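```bash
python3 - <<'E'
from h import *
np.set_printoptions(precision=2,suppress=True)
p=cv2.imread('pics/b_wrist.png');D=np.load('pics/b_wrist.npy');q=np.load('pics/b_pose.npy');s=dict(ee_pos=q[:3],tcp_rot=q[3:])
hsv=cv2.cvtColor(p,cv2.COLOR_BGR2HSV)
vv,uu=np.mgrid[0:480,0:640];uv=np.stack([uu.ravel(),vv.ravel()],1)
P=at_depth('wrist',uv,D,s).reshape(480,640,3)
for u,v in [(290,80),(345,80),(290,180),(345,180),(310,250),(310,112),(310,226),(327,170),(293,112),(293,226),(329,112),(329,226),(315,325),(315,305),(400,250)]: print((u,v),P[v,u])
m=(hsv[...,1]<30)&(hsv[...,2]>100)
L=[];Rr=[]
for v in list(range(70,95))+list(range(130,205))+list(range(240,290)):
    row=m[v]; 
    a=313 if v<130 or v>205 else 305
    l=a
    while row[l-1]: l-=1
    b=345;rr=b
    while row[rr+1]: rr+=1
    L.append((l-.5,v));Rr.append((rr+.5,v))
pl=[(290,80),(345,80),(290,180),(345,180),(310,250),(290,250),(345,250)]
Q=np.array([P[v,u] for u,v in pl]);co=np.linalg.lstsq(np.c_[Q[:,:2],np.ones(len(Q))],Q[:,2],rcond=None)[0];print('plane',co*[1,1,1])
def onpl(uv,h=0):
    o,d=rays('wrist',uv,s);t=(co[0]*o[0]+co[1]*o[1]+co[2]+h-o[2])/(d[:,2]-d[:,:2]@co[:2]);return o+d*t[:,None]
for nm,e in (('L',L),('R',Rr)):
    X=onpl(e);f=np.polyfit(X[:,1],X[:,0],1);res=X[:,0]-np.polyval(f,X[:,1]);print(nm,f,res.std(),np.polyval(f,[-150,-20,40]))
print('inner clip edges',onpl([(305,122.1),(305,214.1)],5))
print('bar',onpl([(324.6,170),(333.5,170)],8))
print('nose inner faces',onpl([(321,112),(321,226)],36),'prong',onpl([(301,112),(302,226)],46))
print('prong top inner edge',onpl([(250+165/3.5,112),(250+160/3.5,226)],46), 'seat edges',onpl([(302.5,110),(303,226)],14))
# knob disc: teeth circle, crop x150-497 y130-452 /5
c=[(250+324/5,270+130/5),(250+324/5,270+452/5),(250+150/5,270+295/5),(250+497/5,270+295/5)]
X=onpl(c,26);print('knob disc',X,X[2:].mean(0),X[:2].mean(0))
c=[(250+185/5,270+262/5),(250+470/5,270+293/5)]
print('bar far edge',onpl(c,55))
E
```

```text
(290, 80) [517.58  41.79  55.1 ]
(345, 80) [563.01  47.75  55.67]
(290, 180) [528.52 -42.68  60.8 ]
(345, 180) [574.43 -36.48  61.64]
(310, 250) [ 552.98 -100.36   66.54]
(310, 112) [538.14  15.83  71.59]
(310, 226) [550.11 -76.29  76.23]
(327, 170) [557.86 -29.09  71.18]
(293, 112) [526.96  13.11 103.89]
(293, 226) [537.27 -68.37 111.27]
(329, 112) [552.49  16.81  94.15]
(329, 226) [564.1  -68.21  98.96]
(315, 325) [ 564.6  -154.76   99.98]
(315, 305) [ 562.29 -136.99   97.65]
(400, 250) [ 650.81 -110.77   -0.81]
plane [ 0.03 -0.07 41.79]
L [ -0.12 489.24] 22.868973740073052 [507.03 491.61 484.5 ]
R [ -0.11 594.31] 7.255397972308864 [610.57 596.48 589.97]
inner clip edges [[534.96   7.31  62.76]
 [544.77 -68.62  68.64]]
bar [[556.01 -29.58  69.12]
 [563.2  -28.58  69.27]]
nose inner faces [[546.68  16.03  93.48]
 [558.   -68.72 100.06]] prong [[532.56  13.81 103.21]
 [543.77 -67.99 109.56]]
prong top inner edge [[529.84  13.48 103.15]
 [539.19 -68.61 109.47]] seat edges [[532.    16.73  70.98]
 [544.39 -76.5   78.21]]
knob disc [[ 561.23 -130.19   94.67]
 [ 569.23 -191.94   99.45]
 [ 535.49 -165.04   96.44]
 [ 594.55 -156.45   97.63]] [ 565.02 -160.75   97.03] [ 565.23 -161.07   97.06]
bar far edge [[ 541.31 -141.46  123.88]
 [ 585.4  -140.47  125.17]]
```

```bash
python3 - <<'E'
from h import *
np.set_printoptions(precision=3,suppress=True)
p=cv2.imread('pics/b_wrist.png');q=np.load('pics/b_pose.npy');s=dict(ee_pos=q[:3],tcp_rot=q[3:])
hsv=cv2.cvtColor(p,cv2.COLOR_BGR2HSV)
m=((hsv[...,1]<30)&(hsv[...,2]>150)).astype(np.uint8)
m[:60]=0;m[255:]=0;m[:,:255]=0;m[:,375:]=0
L=[];Rr=[]
for v in range(72,250):
    x=np.flatnonzero(m[v]);L.append((x[0]-.5,v));Rr.append((x[-1]+.5,v))
co=[0.0,-0.0663,58.5]  # refined below using wrist depth samples
X0=np.array([[517.58,41.79,55.1],[563,47.75,55.67],[528.5,-42.7,60.8],[574.4,-36.5,61.64],[553,-100.4,66.5]])
k=np.linalg.lstsq(np.c_[X0[:,:2],np.ones(5)],X0[:,2],rcond=None)[0];print(k)
def onpl(uv,h=0):
    o,d=rays('wrist',uv,s);t=(k[0]*o[0]+k[1]*o[1]+k[2]+h-o[2])/(d[:,2]-d[:,:2]@k[:2]);return o+d*t[:,None]
from scipy.optimize import least_squares
F=[]
for nm,e in (('L',L),('R',Rr)):
    X=onpl(e);f=least_squares(lambda a:a[0]*(X[:,1]+30)+a[1]-X[:,0],[-.12,540],loss='soft_l1',f_scale=.5).x;F.append(f);print(nm,f,np.median(abs(X[:,0]-f[0]*(X[:,1]+30)-f[1])))
F=np.array(F);print('centre',F.mean(0),'width',(F[1,1]-F[0,1])*.992)
# same in top view (independent)
E
```

```text
[ 0.024 -0.072 45.649]
L [ -0.064 500.224] 2.2758746035414674
R [ -0.129 597.917] 0.7933173905697117
centre [ -0.096 549.071] width 96.91139794404346
```

```bash
python3 - <<'E'
from h import *
np.set_printoptions(precision=3,suppress=True)
p=cv2.imread('pics/b_wrist.png');q=np.load('pics/b_pose.npy');s=dict(ee_pos=q[:3],tcp_rot=q[3:])
g=cv2.cvtColor(p,cv2.COLOR_BGR2GRAY).astype(int)
for v in (90,150,200): print(v,g[v,252:276],g[v,355:380])
k=[0.012,-0.0675,57.9]
k=np.array([0,-0.0647,58.0]); 
def onpl(uv,h=0):
    o,d=rays('wrist',uv,s);t=(k[0]*o[0]+k[1]*o[1]+k[2]+h-o[2])/(d[:,2]-d[:,:2]@k[:2]);return o+d*t[:,None]
L=[];Rr=[]
for v in range(75,250):
    row=g[v]
    l=next(u for u in range(285,240,-1) if row[u]<200);l+= (200-row[l])/(row[l+1]-row[l])
    rr=next(u for u in range(345,390) if row[u]<200);rr-=(200-row[rr])/(row[rr-1]-row[rr])
    L.append((l,v));Rr.append((rr,v))
for e in (L,Rr):
    X=onpl(e);X=X[abs(X[:,1]+30)<75];f=np.polyfit(X[:,1]+30,X[:,0],1);print(f,np.std(X[:,0]-np.polyval(f,X[:,1]+30)),X[::30])
E
```

```text
90 [169 169 167 168 160 139 117 112 114 115 121 150 193 229 242 245 246 246
 247 247 247 247 247 247] [246 246 246 246 244 240 227 196 154 122 111 108 108 106 104 110 135 153
 161 162 164 164 163 165 164]
150 [147 147 148 151 152 148 132 113 107 110 112 123 160 212 236 243 245 246
 246 246 246 246 246 246] [245 244 244 244 243 240 228 196 148 112 107 108 106 101 103 127 156 167
 172 169 172 172 171 170 171]
200 [167 168 167 168 169 170 166 153 129 108 105 111 117 152 200 230 239 242
 242 243 243 244 244 243] [243 243 243 242 241 234 217 179 129 104 104 101 102 111 140 164 173 174
 176 174 172 172 170 171 170]
[ -0.138 505.592] 0.09224640146601822 [[495.586  43.969  55.155]
 [498.884  18.042  56.833]
 [502.358  -7.342  58.475]
 [505.889 -32.534  60.105]
 [509.477 -57.867  61.744]
 [513.159 -83.678  63.414]]
[ -0.137 587.936] 0.06818732849574566 [[577.704  44.922  55.094]
 [581.26   19.251  56.754]
 [584.614  -6.051  58.391]
 [588.028 -31.283  60.024]
 [591.648 -56.764  61.673]
 [595.18  -82.887  63.363]]
```

```bash
python3 - <<'E'
from h import *
np.set_printoptions(precision=2,suppress=True)
rv=[1.94,2.47,0]
ys=np.array([-36.6,148,0]);ys/=np.linalg.norm(ys);xs=np.array([ys[1],-ys[0],0])
rv=R.from_matrix(np.c_[np.cross(xs,[0,0,-1.]),xs,[0,0,-1.]]).as_rotvec()
r.move_ptp([476.7,-422,120],rv)
s=r.state();print(s['t'],s['ee_pos'])
p,d=capture('wrist');cv2.imwrite('pics/c_wrist.png',p);np.save('pics/c_wrist.npy',d);np.save('pics/c_pose.npy',np.r_[s['ee_pos'],s['tcp_rot']])
E
```

```text
4.15 [ 477.41 -421.07  120.38]
```

View pics/c_wrist.png

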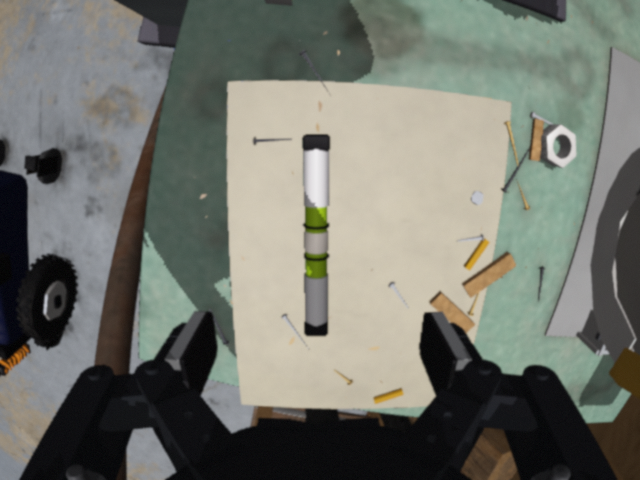

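```bash
python3 - <<'E'
from h import *
np.set_printoptions(precision=2,suppress=True)
q=np.load('pics/c_pose.npy');s=dict(ee_pos=q[:3],tcp_rot=q[3:])
X=at_z('wrist',[(316,226.5),(316,257),(316,135),(316,335)],16,s);print(X, X[:2].mean(0))
M=R.from_rotvec(q[3:]).as_matrix();print('tool coords',(X-q[:3])@M)
c=X[:2].mean(0)
E
```

```text
[[ 473.29 -409.82   16.  ]
 [ 478.63 -431.46   16.  ]
 [ 458.33 -349.34   16.  ]
 [ 494.02 -493.97   16.  ]] [ 475.96 -420.64   16.  ]
tool coords [[ 11.9   -1.35 104.38]
 [-10.38  -1.38 104.38]
 [ 74.21  -1.3  104.38]
 [-74.76  -1.5  104.38]]
```

```bash
python3 - <<'E'
from h import *
np.set_printoptions(precision=2,suppress=True)
print(r.servo_line([476.2,-421.3,2.0],v=90,contact_N=6))
print(r.state()['ee_pos'],r.state()['wrist_force'])
r.gripper_close();s=r.state();print(s['t'],s['gripper_width'],s['ee_pos'],s['wrist_force'])
r.servo_line([476.2,-421.3,120],v=150)
s=r.state();print(s['t'],s['gripper_width'],s['wrist_force'])
p,d=capture('wrist');cv2.imwrite('pics/d_wrist.png',p);np.save('pics/d_wrist.npy',d);np.save('pics/d_pose.npy',np.r_[s['ee_pos'],s['tcp_rot']])
E
```

```text
False
[ 476.59 -421.74    2.68] [0.65 0.2  1.05]
6.3 15.977927369505245 [ 476.25 -421.39    2.33] [-1.23  1.1   4.03]
7.2333 15.744100292930327 [ 0.55  0.44 -1.08]
```

View pics/d_wrist.png

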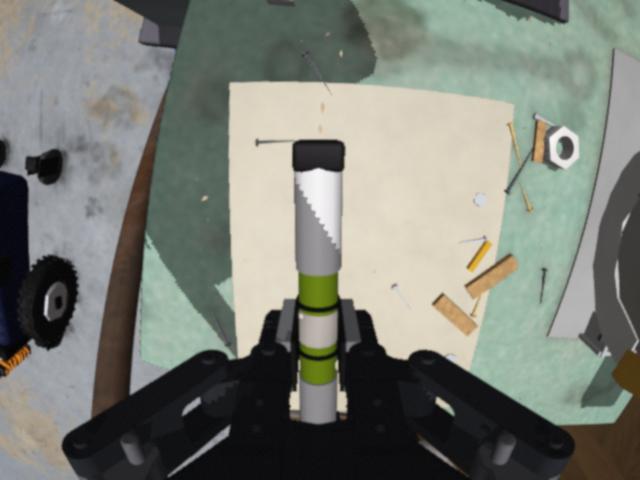

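```bash
python3 - <<'E'
from h import *
np.set_printoptions(precision=2,suppress=True)
D=np.load('pics/d_wrist.npy');q=np.load('pics/d_pose.npy');s=dict(ee_pos=q[:3],tcp_rot=q[3:])
M=R.from_rotvec(q[3:]).as_matrix()
for v in (150,160,200,240,262,311,330,357,380,400,415):
    for u in (300,318,336): print(v,u,(at_depth('wrist',(u,v),D,s)[0]-q[:3])@M,end=' ')
    print()
E
```

```text
150 300 [ 71.38  -6.17 -15.79] 150 318 [ 71.35  -0.09 -15.84] 150 336 [ 71.35   6.01 -15.37] 
160 300 [ 67.89  -6.22 -15.13] 160 318 [ 67.92  -0.09 -15.63] 160 336 [ 67.96   6.01 -15.89] 
200 300 [ 53.53  -6.45 -13.2 ] 200 318 [ 54.07  -0.09 -16.02] 200 336 [ 53.31   6.34 -12.05] 
240 300 [ 38.57  -6.66 -12.72] 240 318 [ 39.28  -0.08 -15.  ] 240 336 [ 38.65   6.49 -12.96] 
262 300 [ 30.02  -6.78 -12.82] 262 318 [ 31.16  -0.08 -15.82] 262 336 [ 29.89   6.65 -12.48] 
311 300 [ 7.47 -7.34 -9.3 ] 311 318 [ 11.1   -0.07 -16.02] 311 336 [  7.86   7.17 -10.02] 
330 300 [ -0.22  -7.41 -11.5 ] 330 318 [  1.76  -0.07 -14.73] 330 336 [  0.05   7.25 -11.95] 
357 300 [-16.26  -7.91  -8.06] 357 318 [-11.41  -0.06 -14.85] 357 336 [-16.61   7.83  -7.57] 
380 300 [-26.95  -8.05 -11.02] 380 318 [-23.89  -0.06 -14.75] 380 336 [-27.63   7.99 -10.18] 
400 300 [-39.85  -8.41 -10.24] 400 318 [-35.02  -0.05 -15.54] 400 336 [-42.15   8.47  -7.7 ] 
415 300 [-51.77  -8.8   -8.29] 415 318 [-44.79  -0.05 -15.37] 415 336 [-501.79   39.42  453.47]
```

```bash
cat >> h.py <<'E'
YS=np.array([-0.1375,1,0]);YS/=np.linalg.norm(YS);XS=np.array([YS[1],-YS[0],0])
def down(jaw): 
    jaw=np.asarray(jaw,float);return R.from_matrix(np.c_[np.cross(jaw,[0,0,-1.]),jaw,[0,0,-1.]]).as_rotvec()
SEAT=np.array([546.9,-31.])
def snap(tag,n='wrist'):
    s=r.state();p,d=capture(n);cv2.imwrite(f'pics/{tag}.png',p);np.save(f'pics/{tag}.npy',d);np.save(f'pics/{tag}_pose.npy',np.r_[s['ee_pos'],s['tcp_rot']]);return s,p,d
E
python3 - <<'E'
from h import *
np.set_printoptions(precision=2,suppress=True)
r.servo_line([476.2,-421.3,180],v=150)
r.move_ptp([*SEAT,190],down(XS))
r.servo_line([*SEAT,124],v=120)
s,p,d=snap('e_wrist');print(s['t'],s['ee_pos'],s['gripper_width'],s['wrist_force'],s['joints'])
p,d=capture('scene');cv2.imwrite('pics/e_scene.png',cv2.resize(p[150:310,150:390],None,fx=3.2,fy=3.2))
E
```

```text
10.0083 [547.36 -31.43 124.31] 15.547063072758464 [-0.35 -0.28 -0.76] [-0.18  0.41  1.74 -0.    0.99 -0.32]
```

View pics/e_wrist.png

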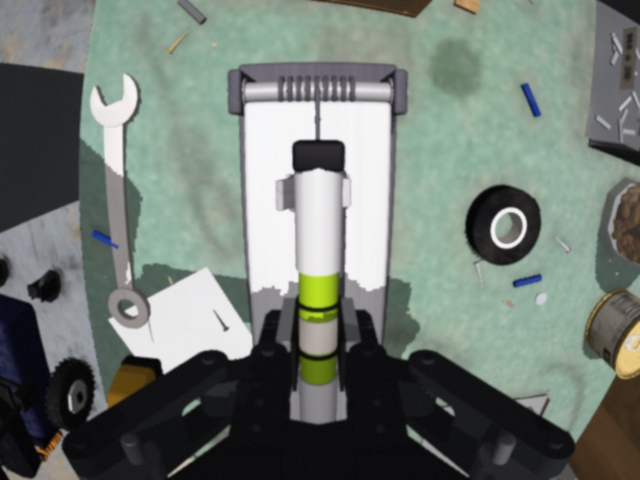

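View pics/e_scene.png

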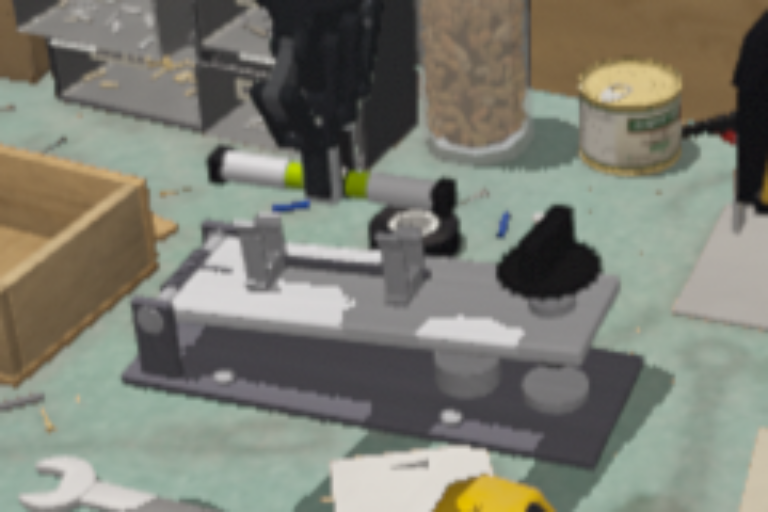

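```bash
python3 - <<'E'
from h import *
np.set_printoptions(precision=2,suppress=True)
f0=r.state()['wrist_force']
print('A',r.servo_line([*SEAT,95],v=60,contact_N=20)); s=r.state();print(s['t'],s['ee_pos'],s['wrist_force'])
z=95
while z>64:
    z-=3
    c=r.servo_line([*SEAT,z],v=40,contact_N=25);s=r.state();print(z,c,round(s['t'],2),s['ee_pos'],s['wrist_force'],s['torque'])
    if c or s['wrist_force'][2]>26: break
s,p,d=snap('f_wrist')
p,d=capture('scene');cv2.imwrite('pics/f_scene.png',cv2.resize(p[150:310,150:390],None,fx=3.2,fy=3.2))
E
```

```text
A False
10.7417 [546.16 -30.81  94.58] [-2.09 -0.2  -0.62]
92 False 10.99 [546.51 -31.03  91.88] [-1.66 -0.66 -0.12] [-0.09  0.36 -0.05]
89 False 11.24 [546.62 -31.09  88.76] [-1.28 -2.03 -1.23] [-0.18  0.35 -0.11]
86 False 11.49 [546.77 -31.01  85.78] [-1.85 -0.98 -0.93] [-0.09  0.31  0.11]
83 False 11.74 [546.62 -30.93  82.7 ] [-1.06 -0.87 -1.37] [-0.07  0.3   0.12]
80 False 11.99 [546.82 -30.96  79.72] [-1.54  0.01 -2.63] [-0.15  0.19  0.11]
77 False 12.24 [547.02 -31.05  77.  ] [-3.27  0.54  2.2 ] [-0.3   0.32  0.06]
74 False 12.49 [547.32 -31.35  74.07] [-0.64 -2.98  0.98] [-0.57  0.24 -0.01]
71 False 12.74 [547.78 -31.43  71.31] [-0.75 -3.11  4.08] [-0.81  0.06 -0.  ]
68 False 12.99 [548.09 -31.81  68.71] [-1.79 -5.96  6.72] [-0.83  0.18  0.01]
65 False 13.24 [548.23 -32.17  67.03] [-4.62 -7.43 19.2 ] [-0.92  0.82 -0.  ]
62 False 13.49 [548.33 -32.57  65.03] [-7.77 -9.11 29.19] [-0.94  1.32 -0.04]
```

View pics/f_scene.png

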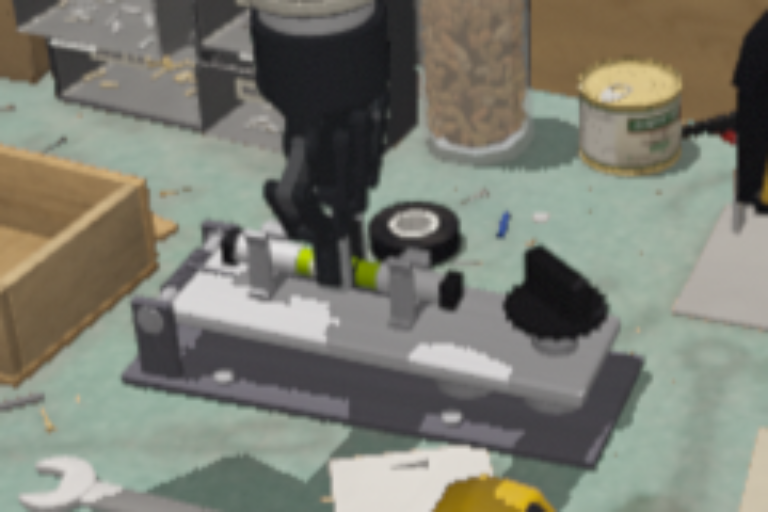

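View pics/f_wrist.png

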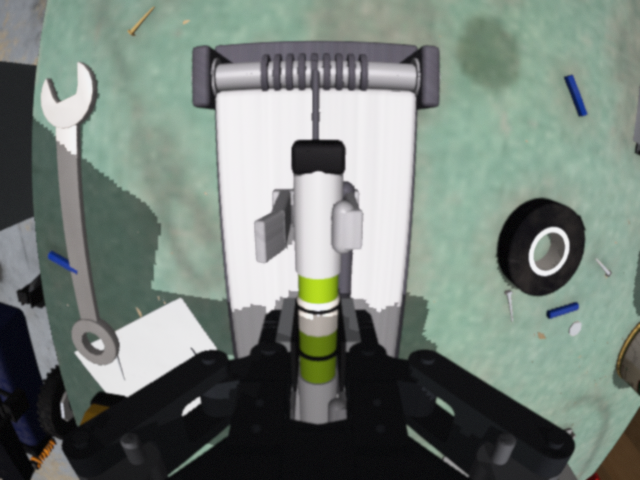

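```bash
cat > chk.py <<'E'
from h import *
import sys
np.set_printoptions(precision=2,suppress=True)
def chk(tag,pts):
    D=np.load(f'pics/{tag}.npy');q=np.load(f'pics/{tag}_pose.npy');s=dict(ee_pos=q[:3],tcp_rot=q[3:])
    for v,u in pts:
        X=at_depth('wrist',(u,v),D,s)[0]
        e=X[:2]-SEAT
        print((v,u),X,'shelf x,y',e@XS[:2],e@YS[:2])
E
python3 - <<'E'
from chk import *
chk('f_wrist',[(110,240),(110,390),(200,240),(200,390),(270,240),(270,390),(155,318),(185,318),(230,318),(265,318),(300,318),(330,318),(400,318),(230,338),(230,350),(210,340),(240,355),(240,265)])
p=cv2.imread('pics/f_wrist.png');cv2.imwrite('pics/f_c.png',cv2.resize(p[130:280,240:400],None,fx=4,fy=4,interpolation=2))
E
```

```text
(110, 240) [504.86  49.27  54.07] shelf x,y -30.714201962498308 85.2486778481694
(110, 390) [565.7   57.61  53.42] shelf x,y 30.6918251900262 85.22054214712483
(200, 240) [508.35  10.91  51.45] shelf x,y -32.48556458579169 46.77581383029113
(200, 390) [572.17  19.95  52.92] shelf x,y 31.97529208421506 47.031624550826685
(270, 240) [510.7  -21.75  51.03] shelf x,y -34.59816541260802 14.093522136194315
(270, 390) [579.09 -12.59  50.48] shelf x,y 34.39867235094638 13.854787658293262
(155, 318) [538.67  36.7   84.14] shelf x,y 1.06447185177324 68.18927393894236
(185, 318) [540.05  26.69  83.91] shelf x,y 1.073358114676049 58.086920440740315
(230, 318) [542.29  10.53  81.63] shelf x,y 1.0951567046347983 41.77398753829581
(265, 318) [544.11  -2.59  81.42] shelf x,y 1.1073118572821428 28.52727477914889
(300, 318) [546.06 -16.65  81.42] shelf x,y 1.1199406660464066 14.331125231325723
(330, 318) [547.9  -29.97  81.14] shelf x,y 1.1332380684950285 0.8857738414387747
(400, 318) [553.14 -67.8   80.05] shelf x,y 1.173448469564886 -37.30597857827696
(230, 338) [548.65  13.17  87.76] shelf x,y 7.755598726280892 43.522076073873606
(230, 350) [552.47  14.08  89.05] shelf x,y 11.662097140521448 43.89752417568817
(210, 340) [548.26  20.06  87.85] shelf x,y 8.304749897657668 50.39768873965751
(240, 355) [554.74  10.8   88.79] shelf x,y 13.462463120207037 40.34452551443351
(240, 265) [525.86  10.03  98.85] shelf x,y -15.251142270782804 43.51686206533578
```

View pics/f_c.png

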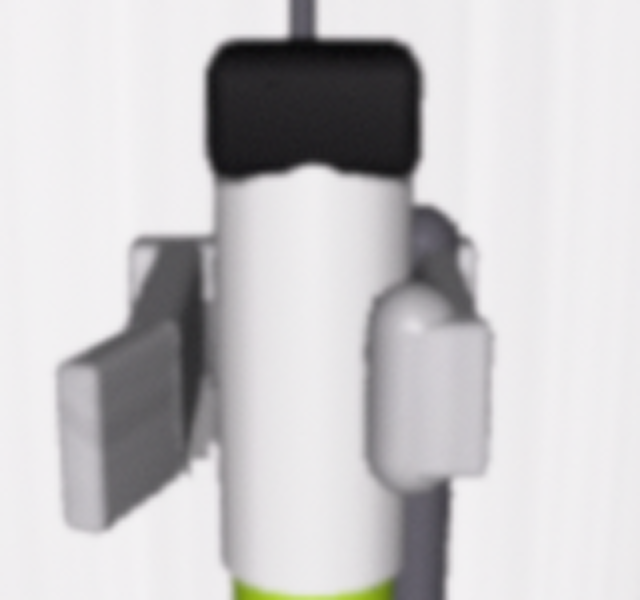

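The tube is home. Its top is about 31 mm above the board, matching the expected 22 + 9, and the noses overhang it. The shelf now slopes down toward the knob, so the thin disc is under the foot. I'll relax the push, release the tube and check.

```bash
python3 - <<'E'
from chk import *
q=r.state()['ee_pos']
r.servo_line([547.4,-31.8,65],v=30);s=r.state();print(s['ee_pos'],s['wrist_force'])
r.gripper_open();s=r.state();print(s['t'],s['gripper_width'],s['wrist_force'])
r.servo_line([547.4,-31.8,150],v=150)
s,p,d=snap('g_wrist');print(s['t'],s['wrist_force'])
r.move_ptp([556,-75,230],down(XS))
s,p,d=snap('h_wrist');print(s['t'],s['wrist_force'])
cv2.imwrite('pics/h_c.png',cv2.resize(p[60:370,230:400],None,fx=1.9,fy=1.9,interpolation=2))
E
```

```text
[548.29 -32.38  66.26] [-1.87 -5.42  9.77]
14.525 85.43891474089583 [-0.67  0.11 -0.23]
15.2417 [-0.58  0.14 -1.32]
15.75 [ 0.08  0.53 -0.55]
```

View pics/g_wrist.png

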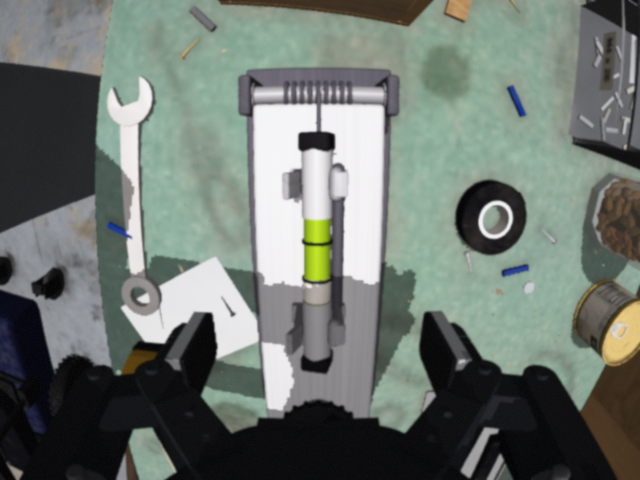

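View pics/h_c.png

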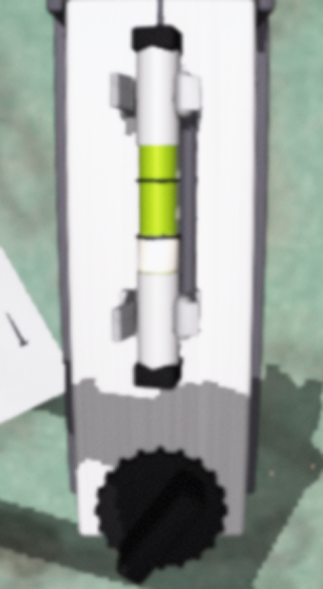

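```bash
python3 - <<'E'
from chk import *
D=np.load('pics/h_wrist.npy');q=np.load('pics/h_wrist_pose.npy');s=dict(ee_pos=q[:3],tcp_rot=q[3:])
vv,uu=np.mgrid[270:372,260:370];uv=np.stack([uu.ravel(),vv.ravel()],1)
P=at_depth('wrist',uv,D,s);z=P[:,2]
print(np.percentile(z[z>85],[5,25,50,75,90,95,99]))
for th in (112,118):
  k=(z>th)&(z<135);Q=P[k];c=cv2.minAreaRect(Q[:,:2].astype(np.float32));w,v=np.linalg.eigh(np.cov(Q[:,:2].T));a=v[:,1]
  print(th,k.sum(),Q.mean(0),c,a,'ang vs XS',np.arctan2(a@YS[:2],a@XS[:2]))
k=(z>85)&(z<105);Q=P[k][:,:2].astype(np.float32);print(cv2.minEnclosingCircle(P[z>88][:,:2].astype(np.float32)))
p=cv2.imread('pics/h_wrist.png')
cv2.imwrite('pics/h_k.png',np.clip(cv2.resize(p[285:375,260:370],None,fx=5,fy=5,interpolation=2).astype(float)*3,0,255).astype(np.uint8))
E
```

```text
[ 96.02  97.95  99.58 122.21 124.75 125.47 372.19]
112 1154 [ 564.32 -156.59  122.66] ((564.60986328125, -159.3012237548828), (49.62754440307617, 14.713725090026855), 61.96470642089844) [0.49 0.87] ang vs XS 0.9239403687400775
118 1014 [ 564.36 -157.49  123.73] ((564.5656127929688, -159.3843994140625), (49.43909454345703, 14.713725090026855), 61.96471405029297) [0.49 0.87] ang vs XS 0.9225262148075074
((556.403076171875, -94.52334594726562), 97.75611114501953)
```

View pics/h_k.png

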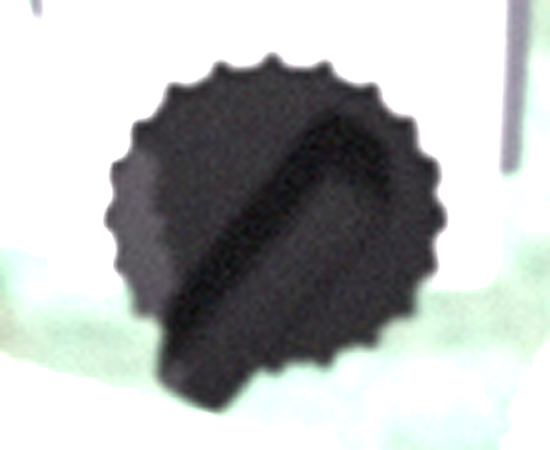

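```bash
cat >> h.py <<'E'
KN=np.array([565.1,-163.7]);HG=np.r_[KN,49.]+235*YS
ZS=np.array([0,0,1.])
def kpose(phi,beta,h):
    p=HG+YS*(-235*np.cos(phi)+h*np.sin(phi))+ZS*(235*np.sin(phi)+h*np.cos(phi))
    x=-(np.cos(beta)*XS+np.sin(beta)*YS);M=np.c_[x,np.cross(-ZS,x),-ZS]
    return p,(R.from_rotvec(-phi*XS)*R.from_matrix(M)).as_rotvec()
E
python3 - <<'E'
from h import *
np.set_printoptions(precision=2,suppress=True)
print(r.state()['joints'])
for a in [(.0646,.935,103),(.0646,.935,43),(-.035,.935,35),(0,-.4,35),(0.02,-1.2,35)]:
    p,o=kpose(*a);print(a,p,r.inverse_kinematics(p,o))
E
```

```text
[-0.26  0.31  1.6   0.    1.24 -0.39]
(0.0646, 0.935, 103) [ 564.13 -156.63  166.96] [-0.35  0.39  1.64 -0.06  1.08 -2.97]
(0.0646, 0.935, 43) [ 564.66 -160.46  107.08] [-0.36  0.47  1.69 -0.07  0.95 -2.96]
(-0.035, 0.935, 35) [ 565.25 -164.77   75.76] None
(0, -0.4, 35) [ 565.1 -163.7   84. ] [-0.4   0.51  1.68 -0.    0.95 -1.71]
(0.02, -1.2, 35) [ 565.   -162.96   88.69] [-0.39  0.5   1.69 -0.02  0.94 -0.88]
```

```bash
python3 - <<'E'
from h import *
np.set_printoptions(precision=2,suppress=True)
B=.86
r.move_ptp(*kpose(.0646,B,118))
s=r.state();print(s['t'],s['ee_pos'],s['joints'],s['wrist_force'])
p,o=kpose(.0646,B,44)
print(r.servo_line(p,o,v=80,contact_N=8)); s=r.state();print(s['t'],s['ee_pos']-p,s['wrist_force'])
s,pp,d=snap('i_wrist')
r.gripper_close();s=r.state();print(s['t'],s['gripper_width'],s['wrist_force'],s['torque'])
pp,d=capture('scene');cv2.imwrite('pics/i_scene.png',cv2.resize(pp[150:310,150:390],None,fx=3.2,fy=3.2))
E
```

```text
17.9333 [ 563.88 -155.45  181.72] [-0.35  0.37  1.62 -0.06  1.12 -2.89] [-0.56 -0.09  0.15]
False
19.0083 [ 0.48 -0.13  0.5 ] [ 0.54 -0.11  0.17]
19.7167 12.385684404759557 [ 0.04 -1.18  1.31] [0.   0.   0.01]
```

View pics/i_scene.png

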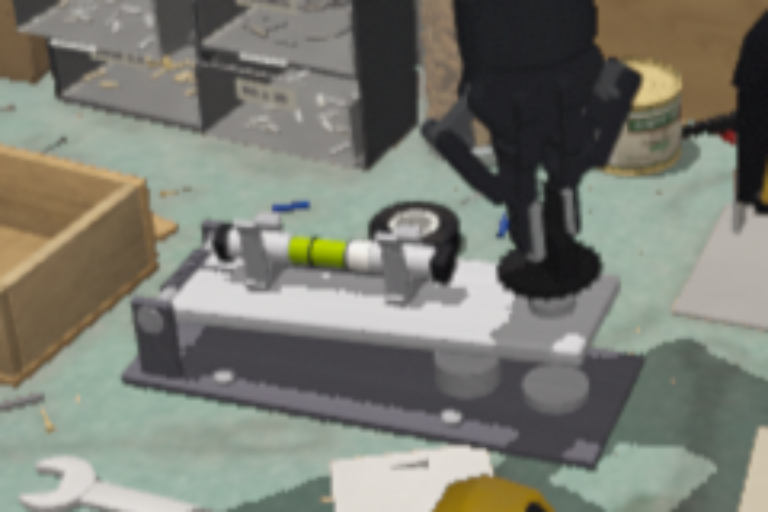

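View pics/i_wrist.png

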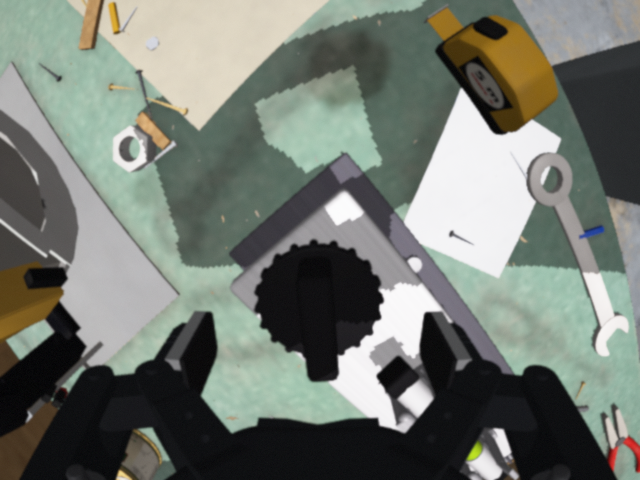

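```bash
python3 - <<'E'
from h import *
np.set_printoptions(precision=2,suppress=True)
def rep(t): s=r.state();print(t,round(s['t'],2),s['ee_pos'],s['wrist_force'],s['torque'],round(s['gripper_width'],1));return s
for b in (.5,.1,-.3):
    r.servo_line(*kpose(.0646,b,44),v=10); rep(b)
for phi in (.045,.025,.005,0):
    r.servo_line(*kpose(phi,-.3,44),v=40); s=rep(phi)
    if s['wrist_force'][2]>12: break
h=44
while h>34 and s['wrist_force'][2]<13:
    h-=2; r.servo_line(*kpose(0,-.3,h),v=30); s=rep(h)
r.hold(.6);s=rep('hold')
for n in ('wrist','scene','top'): snap('j_'+n,n)
E
python3 - <<'E'
import cv2
p=cv2.imread('pics/j_scene.png');cv2.imwrite('pics/j_sc.png',cv2.resize(p[190:260,200:300],None,fx=7,fy=7,interpolation=2))
p=cv2.imread('pics/j_top.png');cv2.imwrite('pics/j_tc.png',cv2.resize(p[200:270,200:340],None,fx=5,fy=5,interpolation=2))
E
```

```text
0.5 20.27 [ 564.8  -160.54  108.18] [-1.03 -1.78  2.24] [-0.11  0.02 -0.01] 12.6
0.1 20.82 [ 564.85 -160.61  108.19] [ 0.13 -1.47  1.22] [-0.2  -0.04 -0.07] 12.6
-0.3 21.38 [ 564.86 -160.62  108.19] [ 0.76 -1.98  2.94] [-0.4  -0.12 -0.08] 12.4
0.045 21.64 [ 565.01 -161.75  103.42] [ 0.61 -1.23  2.75] [-0.31 -0.19  0.05] 12.7
0.025 21.91 [ 565.11 -162.76   98.83] [ 1.31 -2.48  1.89] [-0.44 -0.17  0.02] 12.5
0.005 22.18 [ 565.27 -163.68   94.14] [ 0.99 -2.88  2.74] [-0.49 -0.17  0.  ] 12.5
0 22.43 [ 565.3  -163.86   93.13] [ 0.8  -3.02  3.02] [-0.66 -0.17 -0.07] 12.5
42 22.68 [ 565.36 -164.05   91.09] [ 1.15 -4.71  3.96] [-0.79 -0.2   0.01] 12.3
40 22.93 [ 565.37 -164.11   89.16] [ 1.14 -6.14  4.41] [-0.76 -0.07  0.02] 12.5
38 23.18 [ 565.39 -164.12   87.27] [-0.2  -5.64  4.5 ] [-0.79 -0.03  0.01] 12.8
36 23.43 [ 565.41 -164.14   85.37] [ 0.63 -4.48  6.73] [-0.76  0.04  0.05] 12.8
34 23.68 [ 565.43 -164.17   83.5 ] [-0.05 -4.64  7.68] [-0.73  0.06  0.02] 12.5
hold 24.27 [ 565.37 -164.1    83.57] [-0.41 -4.85  8.61] [-0.66  0.03  0.  ] 12.8
```

View pics/j_sc.png

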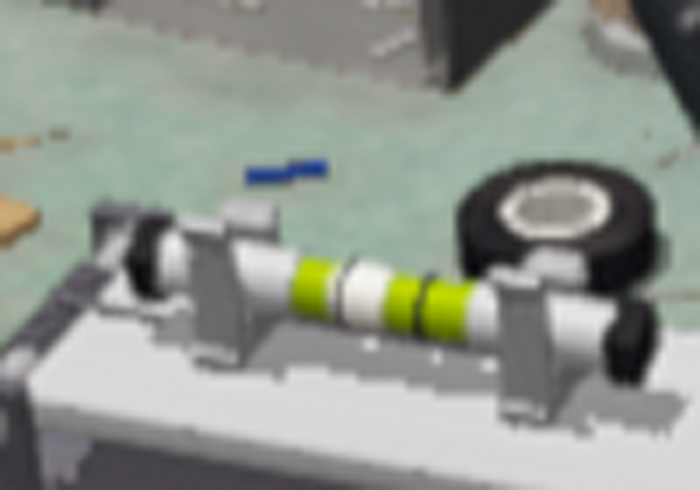

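View pics/j_tc.png

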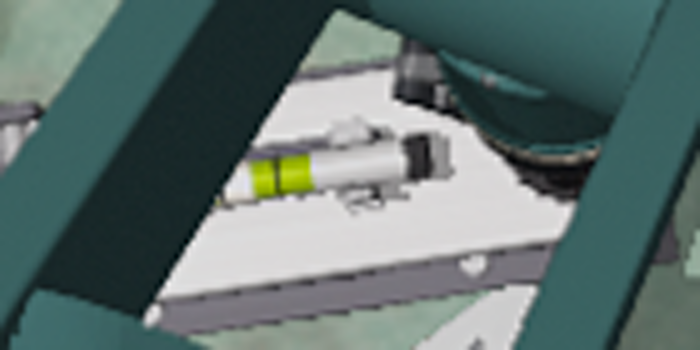

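View pics/j_wrist.png

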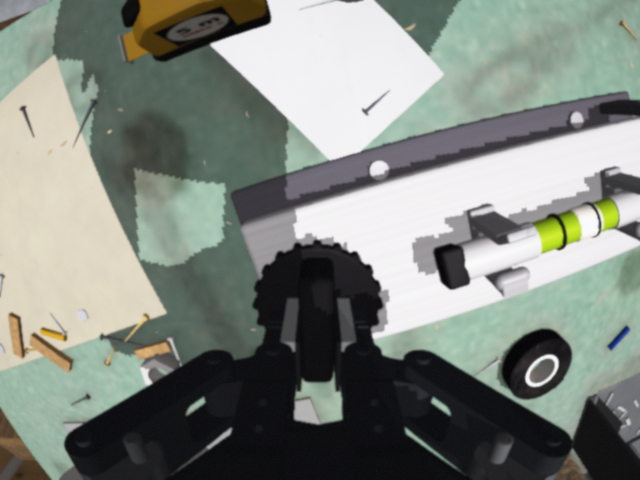

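```bash
cat >> h.py <<'E'
def rep(t): s=r.state();print(t,round(s['t'],2),s['ee_pos'],s['wrist_force'],s['torque'],round(s['gripper_width'],1));return s
E
python3 - <<'E'
from h import *
np.set_printoptions(precision=2,suppress=True)
h=34;s=r.state()
while h>26 and s['wrist_force'][2]<15:
    h-=.7; r.servo_line(*kpose(0,-.3,h),v=20); s=rep(h)
r.hold(.6);s=rep('hold')
for n in ('wrist','scene'): snap('k_'+n,n)
E
python3 - <<'E'
import cv2
p=cv2.imread('pics/k_wrist.png');cv2.imwrite('pics/k_wc.png',cv2.resize(p[160:300,420:640],None,fx=3.5,fy=3.5,interpolation=2))
p=cv2.imread('pics/k_scene.png');cv2.imwrite('pics/k_sc.png',cv2.resize(p[190:260,200:300],None,fx=7,fy=7,interpolation=2))
E
```

```text
33.3 24.68 [ 565.41 -164.11   82.9 ] [-0.78 -4.42  7.75] [-0.64  0.11  0.06] 12.4
32.599999999999994 24.93 [ 565.4  -164.14   82.22] [-1.03 -5.92  8.47] [-0.67  0.1   0.06] 12.5
31.899999999999995 25.18 [ 565.43 -164.12   81.68] [-1.01 -4.36 10.18] [-0.68  0.17  0.02] 12.5
31.199999999999996 25.43 [ 565.45 -164.14   81.46] [-2.22 -4.62 13.12] [-0.6   0.36  0.02] 12.7
30.499999999999996 25.68 [ 565.46 -164.2    81.24] [-4.46 -3.49 17.03] [-0.52  0.56  0.01] 12.4
hold 26.27 [ 565.46 -164.18   81.21] [-3.27 -3.78 16.93] [-0.53  0.56  0.03] 12.4
```

View pics/k_wc.png

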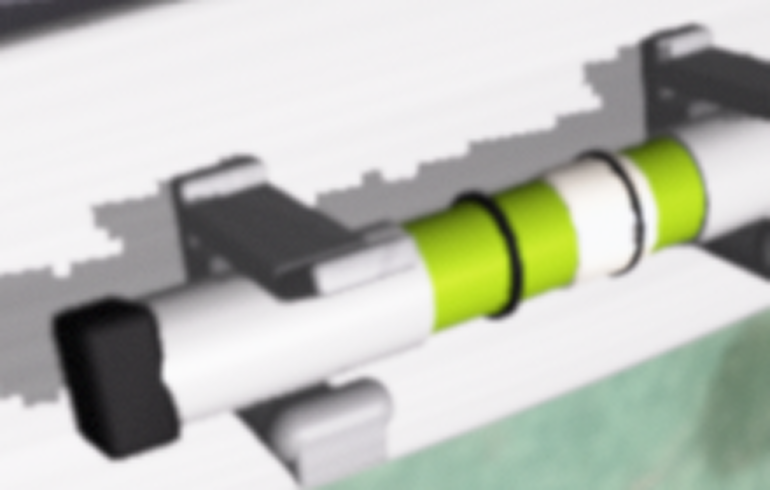

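View pics/k_sc.png

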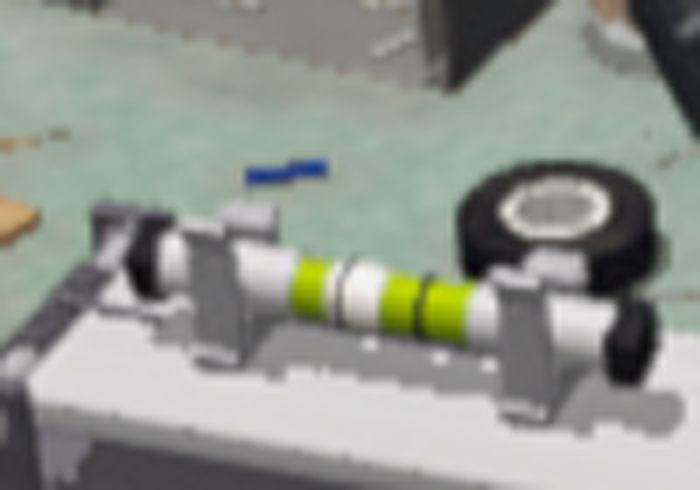

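```bash
cat > bub.py <<'E'
from h import *
# tube axis line at level: seat plan, z=77 ; measure along it from wrist image
def bubble(tag):
    p=cv2.imread(f'pics/{tag}.png');q=np.load(f'pics/{tag}_pose.npy');s=dict(ee_pos=q[:3],tcp_rot=q[3:])
    K,Rc,o=cam('wrist',s)
    # sample along line on tube facing camera
    c=np.r_[SEAT,77.];n=o-c;n-=n@YS*YS;n/=np.linalg.norm(n)
    t=np.arange(-80,80,.25);X=c+9*n+t[:,None]*YS
    C=(X-o)@Rc;x=C[:,0]/-C[:,2];y=-C[:,1]/-C[:,2];rr=np.hypot(x,y);k=np.arctan(rr)/rr
    u=K[0,0]*x*k+K[0,2];v=K[1,1]*y*k+K[1,2]
    prof=cv2.remap(p,u.astype(np.float32)[None],v.astype(np.float32)[None],1)[0].astype(int)
    return t,u,v,prof
E
python3 - <<'E'
from h import *
np.set_printoptions(precision=2,suppress=True)
for b,h in ((-.5,31.7),(-.7,32.9),(-.9,34.1)):
    r.servo_line(*kpose(0,b,h),v=6); s=rep(b)
r.hold(.8);s=rep('hold')
snap('l_wrist')
from bub import *
t,u,v,pr=bubble('l_wrist')
hs=cv2.cvtColor(pr[None].astype(np.uint8),cv2.COLOR_BGR2HSV)[0]
print(u[[0,320,-1]],v[[0,320,-1]])
st=''.join('.' if V<90 else ('G' if S>120 else 'w') for H,S,V in hs[::2]);print(st)
p=cv2.imread('pics/l_wrist.png').copy()
for a,b in zip(u[::8],v[::8]): 
    if 0<a<640 and 0<b<480: cv2.circle(p,(int(a),int(b)),0,(0,0,255),-1)
cv2.imwrite('pics/l_wc.png',cv2.resize(p[120:420,380:640],None,fx=2,fy=2,interpolation=2))
E
```

```text
-0.5 26.73 [ 565.45 -164.13   82.33] [-2.76 -3.83 16.17] [-0.61  0.56  0.13] 12.6
-0.7 27.07 [ 565.44 -164.07   83.54] [-3.44 -3.71 16.59] [-0.59  0.52  0.07] 12.6
-0.9 27.43 [ 565.42 -163.98   84.7 ] [-3.16 -3.02 16.42] [-0.58  0.51  0.06] 12.7
hold 28.23 [ 565.4  -163.99   84.7 ] [-2.47 -2.86 16.31] [-0.61  0.45  0.  ] 12.4
[397.66 516.96 594.49] [217.66  72.9  -28.99]
wwwwwwwww..................wwwwwwwwwwwwwwwwwwwwwwwwwwwwwwwwwwwwwwwwwwwwwwwwwwwwwwwwwwwwwwwwwwwwwwwwwwwwwwwwGGGGGGGGGGGGGGGGGGGGGGGGGGG..GGGGGGGGwwwwwwwwwwwwwwwwwwwwwwwwwwwwwwwwGGG...GGGGGGGGGGGGGGGGGGGGGGGGGGGwwwwwwwwwwwwwwwwwwwwwwwwwwwwwwwwwwwwwwwwwwwwwwwwwwwwwwwwww.....................................................
```

View pics/l_wc.png

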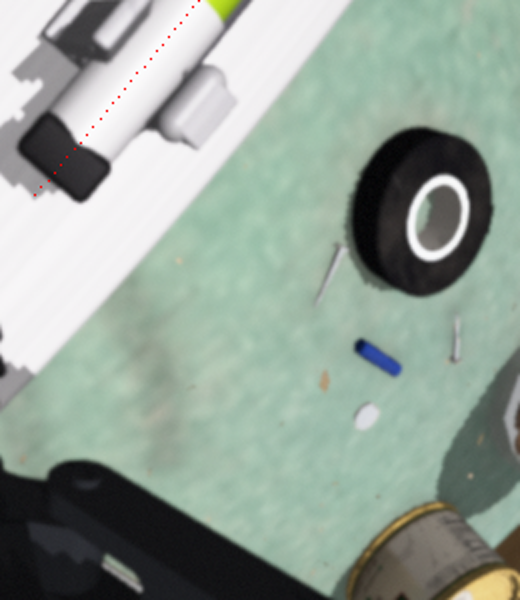

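```bash
python3 - <<'E'
from h import *
from bub import *
np.set_printoptions(precision=2,suppress=True)
r.servo_line(*kpose(0,-.985,34.6),v=4); s=rep('')
r.hold(1.0);s=rep('hold')
for n in ('wrist','scene'): snap('m_'+n,n)
t,u,v,pr=bubble('m_wrist')
hs=cv2.cvtColor(pr[None].astype(np.uint8),cv2.COLOR_BGR2HSV)[0]
st=''.join('.' if V<90 else ('G' if S>120 else 'w') for H,S,V in hs[100:300]);print(st)
p=cv2.imread('pics/m_wrist.png');cv2.imwrite('pics/m_wc.png',cv2.resize(p[0:200,380:640],None,fx=3,fy=3,interpolation=2))
p=cv2.imread('pics/m_scene.png');cv2.imwrite('pics/m_sc.png',cv2.resize(p[150:310,180:360],None,fx=3.7,fy=3.7,interpolation=2))
E
```

```text
28.55 [ 565.37 -163.95   85.18] [-2.52 -3.27 16.23] [-0.6   0.41  0.04] 12.6
hold 29.55 [ 565.38 -163.95   85.18] [-3.3  -3.74 16.04] [-0.61  0.49  0.02] 12.5
wwwwwwwwwwwwwwwwwwwwwwwwwwwwwwwwwwwwwwwwwwwwwwwwwwwwwwwwwwwwwwwwwwwwwwwwwwwwwwwwwwwwwwwwwwwwwwwwwwwwwwwwwwwwwwwwwwwGGGGGGGGGGGGGGGGGGGGGGGGGGGGGGGGGGGGGGGGGGGGGGGGGGGG......GGGGGGGGGwwwwwwwwwwwwwwwwww
```

View pics/m_wc.png

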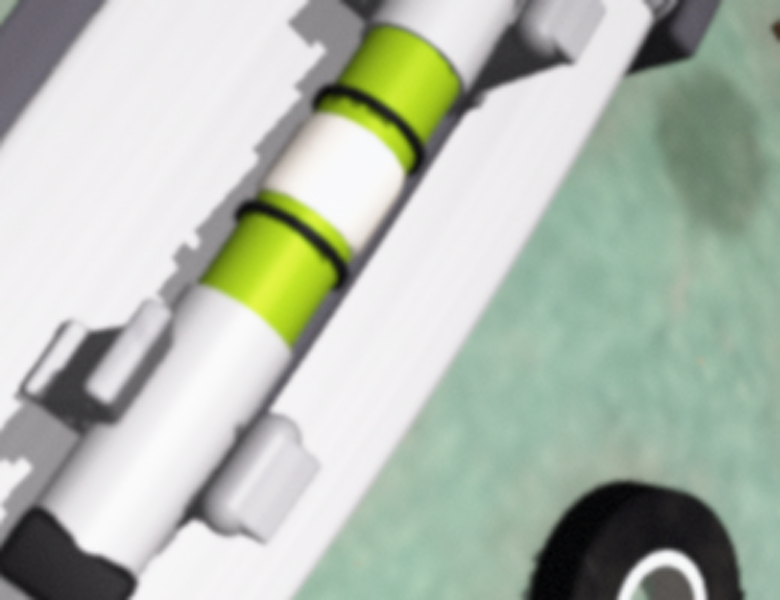

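View pics/m_sc.png

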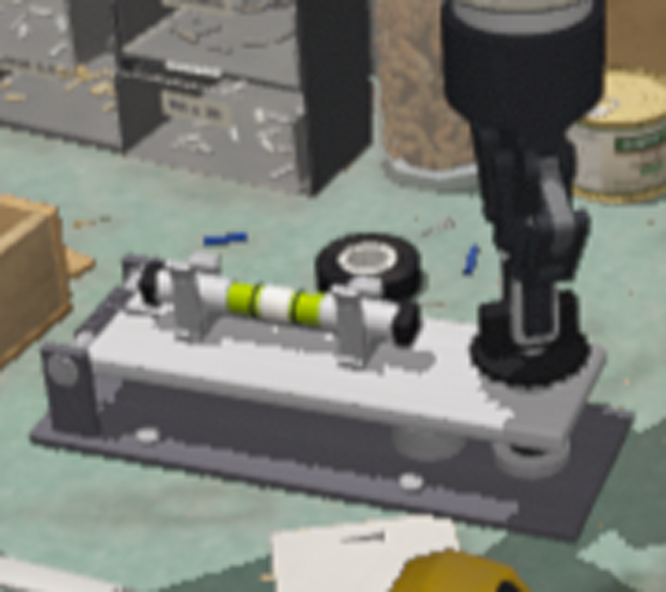

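```bash
python3 - <<'E'
from bub import *
t,u,v,pr=bubble('m_wrist')
hs=cv2.cvtColor(pr[None].astype(np.uint8),cv2.COLOR_BGR2HSV)[0]
st=''.join('.' if V<110 else ('G' if S>120 else 'w') for H,S,V in hs)
import itertools
i=0
for k,g in itertools.groupby(st):
    n=len(list(g));print(k,t[i],t[i+n-1]);i+=n
o=cam('wrist',dict(zip(('ee_pos','tcp_rot'),np.split(np.load('pics/m_wrist_pose.npy'),2))))[2];print(o)
E
```

```text
w -80.0 -76.0
. -75.75 -66.75
w -66.5 -26.5
G -26.25 -13.5
. -13.25 -12.0
G -11.75 -9.75
w -9.5 6.25
G 6.5 9.0
. 9.25 11.0
G 11.25 24.25
w 24.5 35.0
. 35.25 79.75
[ 512.62851133 -104.88922008  227.39090046]
```

```bash
python3 - <<'E'
from chk import *
# points: board beside tube & tube top ridge (pixel = crop/3 + (380,0))
chk('m_wrist',[(115,430),(66,460),(160,495),(120,520),(70,560),(150,450),(135,460),(110,478),(90,490),(55,495),(15,527),(155,463),(8,568)])
E
```

```text
(115, 430) [537.62 -75.47 102.49] shelf x,y -15.254067891201576 -42.79326275428773
(66, 460) [541.61 -35.27  54.76] shelf x,y -5.822277945592467 -3.5087223766042626
(160, 495) [586.94 -55.2   54.77] shelf x,y 36.37362637203969 -29.43058526489573
(120, 520) [582.57 -30.18  55.2 ] shelf x,y 35.45208734249121 -4.046724776661777
(70, 560) [582.12  10.65  53.67] shelf x,y 40.560580220359505 36.46082249248628
(150, 450) [556.97 -75.25  83.93] shelf x,y 3.949962055831011 -45.212292593480065
(135, 460) [555.61 -67.98  84.61] shelf x,y 3.5937389097726586 -37.822034536436945
(110, 478) [554.65 -54.2   82.82] shelf x,y 4.52230564755008 -24.038532175090943
(90, 490) [552.72 -43.91  82.85] shelf x,y 4.0055367055856115 -13.582525187603562
(55, 495) [543.47 -32.75  86.68] shelf x,y -3.635723252615718 -1.2680195842923259
(15, 527) [542.01  -5.78  86.08] shelf x,y -1.4054212041379606 25.6520042125823
(155, 463) [560.04 -74.22  90.87] shelf x,y 7.1327090525559935 -44.610514399945515
(8, 568) [551.62  11.28  92.26] shelf x,y 10.435512520739461 41.2448704961514
```

The board is level at z ≈ 55, the tube top is about 31 mm above it and the noses overhang at both clips. The bubble is centred within about 0.5 mm and the knob is held with about 16 N. I'll hand in now.

```bash
python3 -c "
from cell import r
s=r.state();print(s['t'],s['wrist_force'],s['gripper_width']);print(r.sign_off())"
```

```text
29.65 [-2.34006691 -2.59226588 16.17610693] 12.583349498749003
the job is handed in; nothing more can be done
None
```

The shelf is level and the job was handed in at 29.7 s. The tube level is home in its clips, and the arm is still holding the knob pressed down with the bubble centred.

**Tube:** I pressed it in with a peak of about 29 N at the wrist and let go. That push also covered sinking the shelf onto its disc and bottoming the tube out. My depth checks, at release and at the end, put the tube top about 31 mm above the board. That matches the expected 22 + 9 mm. The jaw noses overlap the tube at both clips, and it sits about 1 mm off centre.

**Knob and bubble:** I turned the knob clockwise in steps to about 1.9 rad from where I gripped it, pressing it down before the last 0.7 rad. At the end I was pushing it with about 16 N; it takes 9 N to bottom out. The last wrist picture puts the bubble within about 0.5 mm of the middle of the rings, slightly toward the knob. The scene camera view agrees by eye.

**Checks that disagreed or were incomplete:**
- **Knob angle changed on its own:** the grip bar moved about 1 rad anticlockwise while I was pressing the tube in. I don't know why. I measured its angle again before gripping it and set the knob from the bubble.
- **Top camera not used at the end:** the arm blocked its view of the tube, so the final reading comes from the wrist and scene cameras only.

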